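# Seat the platter of the vial turntable on its pegs and set the guide

## Robot

A 6-joint arm with a two-finger parallel gripper is mounted at the origin on a cart in front of the work surface, level with it; the furniture and walls round the work are solid. World frame = base frame: x ahead of the robot, y to its left, z up, the work surface at z = 0. Lengths are in m, angles in rad, forces in N, time in s.
With the tool pointing down it reaches from about 0.3 to 0.875 m from the base axis. Payload 6.4 kg.
Tool frame: the origin (TCP) lies on the centre line of the jaws, within the pads' length; the fingertips stand 8 mm ahead of it and the grasp point (between the pads) lies 11 mm behind it; z points along the fingers, y is the line along which they close (so a half turn about z gives the same grasp; the last joint's range is limited). The gripper opens to 85 mm and grips with 20 to 120 N. Pads are 22 mm wide; open, the fingers measure 114 mm over their backs; the gripper's body (76 mm by 85 mm) begins 54 mm behind the grasp point. The pads swing forward as they close: fully open they stand 13 mm farther back than shut.
Start: joints at [-1.381, 0.181, 1.607, -0, 1.354, -0.206], TCP at [0.222, -0.531, 0.239] pointing down, gripper open.
Joint ranges: [-2.99, 2.99], [-0.89, 2.07], [0.3, 2.58], [-1.14, 4.28], [0, 2.63], [-3.12, 3.12]. Speed limits (rad/s): [2.57, 2.57, 3.01, 3.14, 3.14, 3.14].

## Interface

Orientations are given as a unit quaternion [w, x, y, z].
In Python, from bench import ctrl gives the robot as it stands.
- The arm moves only by the shell command python3 -m handwheel 'ROWS' [OPENING]. ROWS is JSON, a list that holds one entry, the list of rows, each a list of 4 numbers: the shift along the tool's x, y, z each as a share of 20 cm, from -1 to 1, then the turn about the tool's z as a share of 1.5 rad, from -1 to 1. In form: [[[x, y, z, twist], ...]]. A call has 1 to 10 rows; each row is the pose to reach, as a shift and turn from the pose commanded when the call began, along the tool's axes at that moment; what a row does not reach only later rows make up. A row lasts 1/8 s, in which the tool goes at most 62.5 mm and 10.7 degrees, less where a joint would pass 70% of its speed; a pose out of reach is approached as far as the arm can. A call with a number of a shift or a turn outside -1 to 1 is refused whole. A call with a gripper value outside its range is refused whole. OPENING is the finger opening in mm, from 0 to 85.4, set as the call begins (- or left out, the last holds). The fingers move at their own pace and stop on an object; the grip force is fixed at half the most. Time passes only in rows, so rows that repeat a pose let the fingers close. It gives the time, the measured TCP pose, the force, the opening and the grip force at its end, in the units of the state.
- ctrl.get_obs(): the state, without advancing time (a new reading comes with each control period).
- ctrl.camera(name): name is "scene" or "top"; returns a dict with "color" (400x640x3 uint8, red, green, blue), "range_z" (400x640 float32, m along the optical axis (not along the pixel's ray), 0 where there is no reading), "K" (3x3 intrinsics, pixels), "pose" (4x4, takes a point from camera to world coordinates). Camera axes: x right, y down, z forward; pixel columns grow to the right and rows downward; lengths in m; the calibration is good to about 2 mm. A picture is of the moment at which its call begins.
- ctrl.hand_in(): hands the job in; it is judged then, once.
The state is a dict: "time_s": time; "q": joint angles; "dq": joint speeds; "joint_efforts": joint torques, N m; "eef_pos": TCP position; "eef_rot": TCP orientation; "wrist_force": force on the tool from outside, world axes, zero at the start; "torque": the same for the moment, N m; "opening": opening from 0.0 (shut) to 1.0 (fully open); "grasp_force": force on a finger pad.
Only numpy, scipy, OpenCV 4.12 (cv2) and the standard library are available. Lean on these libraries where they do the work, as an engineer would, in place of code of your own. Each camera call takes 0.05 s, during which the arm holds its last target. There are 200 camera calls.

## Task

Get the bench turntable ready for running vials: put the loose round platter on the drive spindle and turn it until it drops fully home over the drive pegs, without forcing it down. Then free the guide's clamp lever, slide the guide in over the platter until its pointer stands at the long mark on the rail scale, and lock the lever again fully. Leave the standing vials upright.

Things in the scene. Friction and masses are not known exactly. Their poses are not given: they have to be found in the camera images.
- platter: loose round metal platter, 150 mm wide, top at z 28 mm. Origin: centre of underside, z up. Black wing grip: bar 58 mm along x, 18 mm thick along y, z 33 to 65, on a round foot 52 wide, 8 high. Skirt 144 wide down to z 0. Hidden below: centre bore 17.5 wide, 24 deep, and four slots 14 wide (tangentially) 30 mm out on its +x, -x, +y, -y axes. 0.35 to 0.6 kg
- turntable: fixed grey base, 176 mm square, deck 50 high. Origin: at table level on the drive axis, z up. Rail 76 wide along +y to y 221, top z 50. Drive plate top z 52, stiff to turn (0.6 Nm), angle not reported, with a spindle 16 wide, 22 high, tapered tip, and four pegs 10 wide, 10 high, 30 from the axis, 90 deg apart. Platter home: its origin on the axis at z 52; on the peg tops: 62
- guide (a joint): slide of the guide along the rail, in m: 0 fully out (turntable +y), grows towards the axis, at most 0.050; 0.040 at the long mark. Held by the clamp lever when locked, about 8 N when free. Its steel fence (146 mm long, z 85 to 107 mm) stands 95 mm from the axis at 0
- guide_post (a point): top centre of the guide's upright round post, 14 mm thick (black cap 18 mm wide on the top 4 mm), 140 mm above the table; free to grasp above the fence, which is 47 mm nearer the axis. Moves with the guide
- guide_pointer (a point): tip of the small pointer on the robot's side of the carriage, over the white scale strip
- long_mark (a point): the long dark line across the scale strip on the rail, at turntable x = -30, y = 122, z = 50 mm
- lever (a joint): clamp lever on the carriage, in rad: 0 locked (handle along turntable -x), 1.25 fully open (handle swings to +y, away from the platter); guide free above about 0.5. Vertical axis on the carriage at turntable x 0, y 176 mm minus the guide's travel
- lever_knob (a point): top centre of the upright black knob at the lever's end, 16 mm thick, 44 mm tall, its top 120 mm above the table, 52 mm from the lever's axis
- vial_a1: standing glass vial, 21 mm wide, 55 mm tall, in front of the turntable; origin: centre of its underside
- vial_a2: another such vial beside it
- vial_a3: another such vial beside it
Mind the look-alikes: they are no part of the job. What is shaped like the vial_a1 but green or pink is not meant.

How it is judged:
On the way, in this order (a step that is already met when the one before it is completed fails the run):
1. the platter is down on the drive plate, over its pegs (z of platter in the frame of turntable below 0.0545 m and horizontal distance between platter and turntable below 0.004 m), for 0.2 s.
2. the guide is at the long mark (value of joint guide between 0.036 and 0.044 m), for 0.2 s.
At the end, for the whole second after the job is handed in: Platter level and at rest on the drive plate over its pegs (origin 49 to 54.5 mm up, within 4 mm of the axis, under 2 degrees tilt); guide within 4 mm of the long mark (joint 0.036 to 0.044); lever locked (under 0.2 rad); the three vials upright (all of step 1 and all of step 2 and z of platter in the frame of turntable above 0.049 m and angle between platter's own z axis and vertical below 0.035 rad and value of joint lever below 0.2 rad and linear speed of platter below 0.01 m/s and angle between each of vial_a1, vial_a2, vial_a3's own z axis and vertical below 0.3 rad); the robot touches nothing.
It fails at once if the platter is forced down on the drive or dropped on it (more than 120 N) (contact force between platter and turntable above 120 N).
It fails at once if a standing vial is knocked over (angle between any of vial_a1, vial_a2, vial_a3's own z axis and vertical above 0.7 rad).
It also fails if it takes over 64 s, if anything falls off the work surface, if the arm or the gripper's body presses on something with over 40 N, if the wrist force passes 120 N, or if a joint passes its speed limit or range.

## Working session

There is one attempt and no reset: what is moved stays moved. The work goes in short steps, Python scripts to look and compute and a shell command to move; the robot and the scene stay as the last step left them, time stands still between calls to the robot, and variables do not carry over. Pictures are saved under pics/ and viewed, at most 11 in all, crops included, and the job is handed in when it is done.

```bash
ls; mkdir -p pics; python3 - <<'E'
from bench import ctrl
import cv2,numpy as np
o=ctrl.get_obs();print({k:np.round(v,3) for k,v in o.items()})
for n in("scene","top"):
    c=ctrl.camera(n);cv2.imwrite(f"pics/{n}0.png",c["color"][:,:,::-1]);np.savez(f"pics/{n}0.npz",**c);print(n,np.round(c["K"],1).tolist(),np.round(c["pose"],3).tolist())
E
```

```text
pics
{'time_s': np.float64(0.0), 'q': array([-1.381,  0.182,  1.608,  0.   ,  1.354, -0.206]), 'dq': array([ 0.001, -0.001, -0.   , -0.002,  0.001, -0.   ]), 'joint_efforts': array([ 0.0000e+00, -4.4488e+01, -3.5133e+01, -0.0000e+00,  9.0000e-03,
       -0.0000e+00]), 'eef_pos': array([ 0.222, -0.53 ,  0.238]), 'eef_rot': array([-0.001,  0.98 ,  0.197,  0.   ]), 'wrist_force': array([ 0.288, -0.16 , -0.027]), 'torque': array([ 0.005,  0.013, -0.001]), 'grasp_force': np.float64(0.0), 'opening': np.float64(0.999)}
scene [[471.7, 0.0, 313.4], [0.0, 471.7, 192.9], [0.0, 0.0, 1.0]] [[0.614, -0.493, 0.616, -0.192], [-0.789, -0.373, 0.488, -0.562], [-0.011, -0.786, -0.618, 0.74], [0.0, 0.0, 0.0, 1.0]]
top [[402.1, 0.0, 321.4], [0.0, 402.1, 198.0], [0.0, 0.0, 1.0]] [[0.003, -0.995, 0.1, 0.363], [-1.0, -0.002, 0.013, -0.065], [-0.013, -0.1, -0.995, 0.986], [0.0, 0.0, 0.0, 1.0]]
```

View pics/scene0.png

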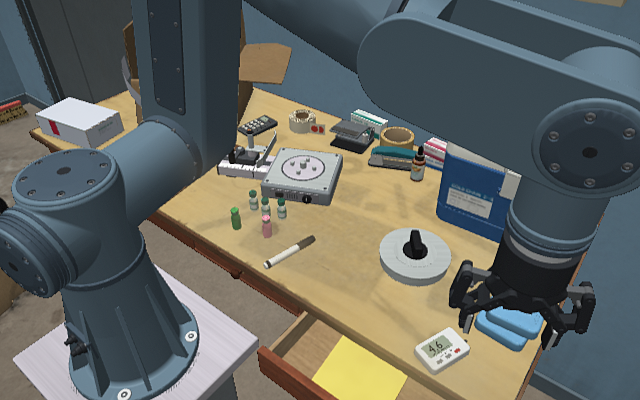

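View pics/top0.png

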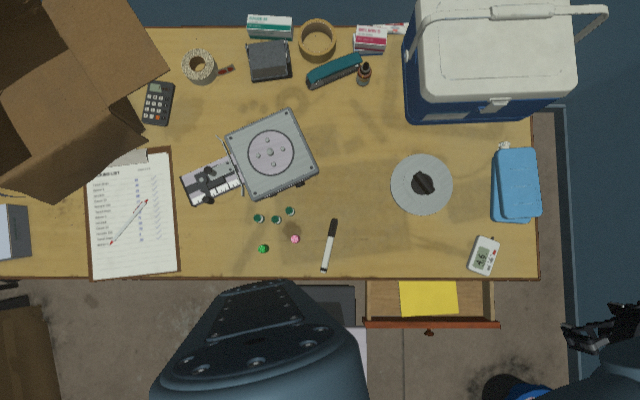

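The top view shows the platter at about (422,184), the turntable at (270,152) with its guide to the left at (212,185), and the teal-capped vials at (258,218), (277,219) and (290,211). Next I'll measure them.

```bash
cat > h.py <<'E'
import numpy as np,cv2
def cloud(c):
    z=c["range_z"];v,u=np.mgrid[:z.shape[0],:z.shape[1]];K=c["K"]
    p=np.stack([(u-K[0,2])/K[0,0]*z,(v-K[1,2])/K[1,1]*z,z],-1)
    return p@c["pose"][:3,:3].T+c["pose"][:3,3]
def ray(c,u,v,h):
    K=c["K"];d=c["pose"][:3,:3]@np.array([(u-K[0,2])/K[0,0],(v-K[1,2])/K[1,1],1]);o=c["pose"][:3,3]
    return o+d*(h-o[2])/d[2]
def pix(c,p):
    q=c["pose"][:3,:3].T@(np.asarray(p)-c["pose"][:3,3]);q=c["K"]@q;return q[:2]/q[2]
E
python3 - <<'E'
from h import *
c=np.load("pics/top0.npz");P=cloud(c);col=c["color"]
def sub(u0,u1,v0,v1,zl,zh):
    Q=P[v0:v1,u0:u1];m=(Q[...,2]>zl)&(Q[...,2]<zh);return Q,m
# table
print("table z",np.median(P[240:260,350:420,2]))
Q,m=sub(380,465,140,225,.015,.04)
cn=max(cv2.findContours(m.astype(np.uint8),0,1)[0],key=cv2.contourArea)+[380,140]
(cu,cv_),r=cv2.minEnclosingCircle(cn);e=cv2.fitEllipse(cn);print(e,r,"platter",ray(c,e[0][0],e[0][1],.028), np.median(Q[m][:,2]))
Q,m=sub(380,465,140,225,.055,.075);pp=Q[m];vv,uu=np.nonzero(m)
pts=np.stack([uu+380,vv+140],1).astype(np.float32);w=np.array([ray(c,u,v,.065)[:2] for u,v in pts]);
R=cv2.minAreaRect((w*1000).astype(np.float32));print("grip",R,len(pts),np.median(pp[:,2]));
_,_,vt=np.linalg.svd(w-w.mean(0));print(w.mean(0),np.degrees(np.arctan2(vt[0,1],vt[0,0])))
Q,m=sub(215,325,95,210,.04,.06)
cn=max(cv2.findContours(cv2.morphologyEx(m.astype(np.uint8),2,np.ones((3,3))),0,1)[0],key=cv2.contourArea)+[215,95]
w=np.array([ray(c,u,v,.05)[:2] for u,v in cn[:,0]]);print("deck",cv2.minAreaRect((w*1000).astype(np.float32)))
# vials
for n,(u,v) in dict(a=(258,218),b=(277,219),c=(290,211)).items():
    print(n,ray(c,u,v,.055),P[v-3:v+4,u-3:u+4,2].max())
big=cv2.resize(col[80:230,165:330,::-1],None,fx=4.8,fy=4,interpolation=2)[:600,:800]
big=cv2.resize(col[90:230,165:350,::-1],None,fx=4.2,fy=4.2,interpolation=cv2.INTER_CUBIC)
cv2.imwrite("pics/crop1.png",big)
s=np.load("pics/scene0.npz");cv2.imwrite("pics/crop2.png",cv2.resize(s["color"][120:240,200:360,::-1],None,fx=5,fy=5,interpolation=cv2.INTER_CUBIC))
E
```

```text
table z -0.00015927071782695368
((421.1702880859375, 183.6854705810547), (60.515594482421875, 62.16090393066406), 125.47377014160156) 31.40073585510254 platter [ 0.49383075 -0.29120128  0.028     ] 0.02856528914212425
grip ((493.3572082519531, -289.7995300292969), (57.58253860473633, 19.89280891418457), 36.365867614746094) 210 0.06460034749006183
[ 0.49336568 -0.29002628] -143.84298776297018
deck ((563.203125, 68.35549926757812), (176.8616180419922, 177.97027587890625), 24.766098022460938)
a [0.40947655 0.09416094 0.055     ] 0.05828691435299849
b [0.40725518 0.05000567 0.055     ] 0.05655080113981614
c [0.42588162 0.02005042 0.055     ] 0.057916000729425154
```

View pics/crop1.png

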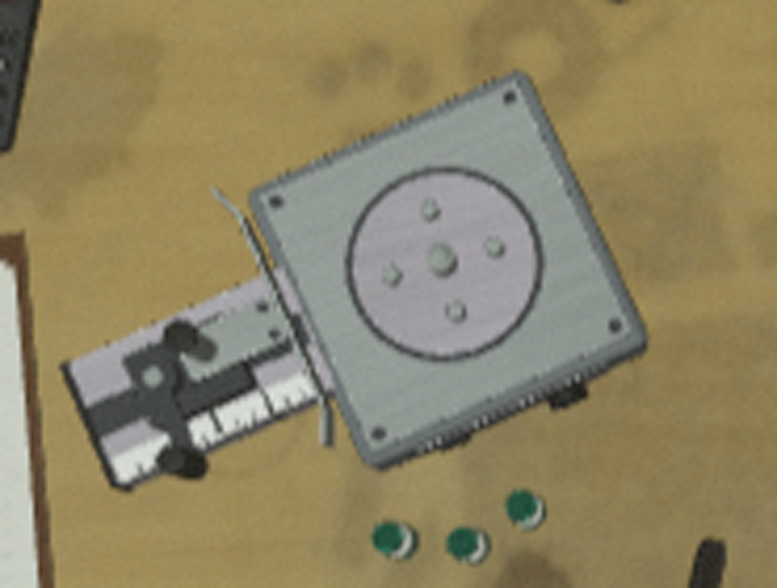

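View pics/crop2.png

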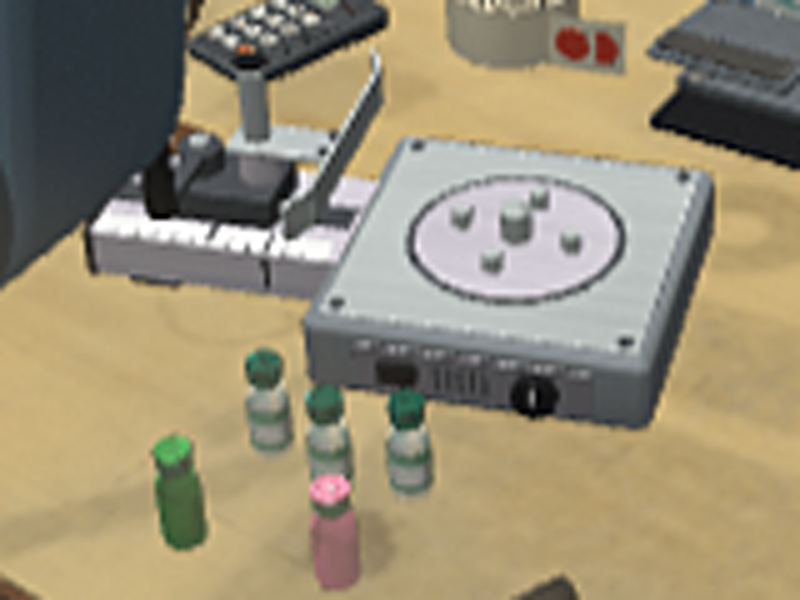

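Crop 1 shows the spindle at about (442,260), pegs at (431,210), (495,247), (456,311) and (391,274), post cap at (183,338), lever pivot at (153,377) and knob at (183,461). Crop 2 shows the vials upright in front of the turntable, with the lever's knob over the scale side.

```bash
python3 - <<'E'
from h import *
c=np.load("pics/top0.npz");P=cloud(c)
f=lambda x,y:((x+.5)/4.2+164.5,(y+.5)/4.2+89.5)
pegs=np.array([ray(c,*f(*p),.062)[:2] for p in[(431,209),(495,246),(456,310),(391,273)]])
print("pegs",pegs.round(4).tolist(),"mean",pegs.mean(0))
m=pegs.mean(0);a=np.degrees(np.arctan2(*(pegs-m).T[::-1]));print("ang",a,a%90,np.hypot(*(pegs-m).T))
sp=ray(c,*f(442,257),.074);print("spindle",sp)
ax=np.array([.5632,.0684]);th=np.radians(24.77);X=np.array([np.cos(th),np.sin(th)]);Y=np.array([-X[1],X[0]])
loc=lambda p:((p[:2]-m)@X,(p[:2]-m)@Y)
print("post",ray(c,*f(183,335),.14),loc(ray(c,*f(183,335),.14)))
print("knob",ray(c,*f(177,463),.12),loc(ray(c,*f(177,463),.12)), "pivot",loc(ray(c,*f(153,376),.09)))
# high points near guide
for v0,u0 in[(160,195),(190,195)]:
    Q=P[v0:v0+25,u0:u0+30];k=np.argsort(Q[...,2].ravel())[-12:];print(np.median(Q.reshape(-1,3)[k],0))
s=np.load("pics/scene0.npz")
for n,q in dict(spindle=[*m,.074],post=[*(m+X*0+Y*142),.14]).items(): print(n,pix(s,q))
# platter cross-check in scene
S=cloud(s);Q=S[200:300,370:460].reshape(-1,3);k=Q[(Q[:,2]>.02)&(Q[:,2]<.04)];(cx,cy),r=cv2.minEnclosingCircle((k[:,:2]*1000).astype(np.float32));print("scene platter",cx,cy,r)
k=Q[(Q[:,2]>.06)&(Q[:,2]<.07)];print(cv2.minAreaRect((k[:,:2]*1000).astype(np.float32)))
Q=S[140:215,255:350].reshape(-1,3);k=Q[(Q[:,2]>.066)&(Q[:,2]<.085)];print("scene spindle",k.mean(0),len(k))
E
```

```text
pegs [[0.5937, 0.0747], [0.5726, 0.0386], [0.5365, 0.0598], [0.5573, 0.0964]] mean [0.5650175 0.0673709]
ang [  14.29080626  -75.19586338 -165.20984519  104.84474176] [14.29080626 14.80413662 14.79015481 14.84474176] [0.02955756 0.02975922 0.0295351  0.03001683]
spindle [0.56374579 0.06635938 0.074     ]
post [0.50886817 0.18819854 0.14      ] (np.float64(-0.00035946511353262406), np.float64(0.1332363916416526))
knob [0.4453684  0.19521795 0.12      ] (np.float64(-0.05507609004508237), np.float64(0.16621491733982757)) pivot (np.float64(-3.918874683539464e-05), np.float64(0.16662204697364089))
[ 0.3631054  -0.06470941  0.98553626]
[0.44589923 0.19452913 0.12284931]
spindle [303.79837238 159.31696767]
post [-2067.28796531  -131.98623666]
scene platter 536.9540405273438 -283.62200927734375 123.17215728759766
((552.2900390625, -291.8763122558594), (45.497703552246094, 179.50196838378906), 88.5281753540039)
scene spindle [0.54038967 0.11640127 0.07160135] 44
```

```bash
cat > go.py <<'E'
# usage: go.py x y z [yaw_of_tool_y_deg] -> numbers to type for handwheel
import sys,numpy as np
from scipy.spatial.transform import Rotation as R
from bench import ctrl
o=ctrl.get_obs();M=R.from_quat(np.roll(o["eef_rot"],-1)).as_matrix()
t=[float(a) for a in sys.argv[1:]]
yaw=np.degrees(np.arctan2(M[1,1],M[0,1]));d=M.T@(np.array(t[:3])-o["eef_pos"])
tw=-((t[3]-yaw+90)%180-90) if len(t)>3 else 0
print("t",round(o["time_s"],2),"pos",o["eef_pos"].round(4),"yawY",round(yaw,2),"tilt",round(np.degrees(np.arccos(-M[2,2])),2),"F",o["wrist_force"].round(1),"T",o["torque"].round(2),"open",round(o["opening"]*85.4,1),"g",round(o["grasp_force"],1),"q",o["q"].round(2))
print("ROW",(d/.2).round(4),"twist",round(np.radians(tw)/1.5,4),"mm",(d*1e3).round(1))
E
python3 go.py .4936 -.2905 .13 126.1
```

```text
t 0.1 pos [ 0.2216 -0.5301  0.2385] yawY -67.33 tilt 0.09 F [-0.1  0.1 -0.3] T [-0.01 -0.01 -0.01] open 85.5 g 0.0 q [-1.38  0.18  1.61  0.    1.35 -0.21]
ROW [ 1.7164 -0.5802  0.5439] twist -0.1562 mm [ 343.3 -116.   108.8]
```

```bash
python3 -m handwheel '[[[0.3,-0.1,0,-0.1],[0.6,-0.2,0,-0.156],[0.9,-0.3,0,-0.156],[0.9,-0.3,0,-0.156]]]' 55; python3 go.py .4936 -.2905 .10 126.1
```

```text
time_s: 0.6
eef_pos: [0.3672, -0.4026, 0.2389]
eef_rot: [-0.001, 0.95, 0.312, 0.0]
wrist_force: [-1.1, 0.4, 1.1]
opening: 0.645
grasp_force: 0.0
t 0.6 pos [ 0.3672 -0.4026  0.2389] yawY -53.6 tilt 0.08 F [-1.1  0.4  1.1] T [-0.02  0.   -0.03] open 55.1 g 0.0 q [-1.05  0.11  1.68  0.    1.35 -0.11]
ROW [ 0.8405 -0.0752  0.6955] twist 0.0035 mm [168.1 -15.  139.1]
```

```bash
python3 -m handwheel '[[[0.3,-0.03,0.2,0],[0.6,-0.06,0.45,0],[0.82,-0.07,0.69,0],[0.82,-0.07,0.69,0],[0.82,-0.07,0.69,0],[0.82,-0.07,0.69,0]]]'; python3 go.py .4936 -.2905 .047 126.1
```

```text
time_s: 1.35
eef_pos: [0.4886, -0.2994, 0.1021]
eef_rot: [0.001, 0.951, 0.309, 0.0]
wrist_force: [0.5, -0.9, 0.5]
opening: 0.642
grasp_force: 0.0
t 1.35 pos [ 0.4886 -0.2994  0.1021] yawY -53.96 tilt 0.07 F [ 0.5 -0.9  0.5] T [-0.02  0.02  0.02] open 54.8 g 0.0 q [-0.76  0.34  1.72 -0.    1.09  0.19]
ROW [ 0.0463 -0.0216  0.2752] twist -0.0007 mm [ 9.3 -4.3 55. ]
```

```bash
python3 -m handwheel '[[[0.046,-0.022,0.05,0],[0.046,-0.022,0.15,0],[0.046,-0.022,0.27,0],[0.046,-0.022,0.275,0],[0.046,-0.022,0.275,0]]]'; python3 go.py .4936 -.2905 .047 126.1
```

```text
time_s: 1.98
eef_pos: [0.4941, -0.2894, 0.0471]
eef_rot: [0.0, 0.951, 0.309, 0.0]
wrist_force: [0.3, -0.2, 0.0]
opening: 0.639
grasp_force: 0.0
t 1.98 pos [ 0.4941 -0.2894  0.0471] yawY -53.94 tilt 0.06 F [ 0.3 -0.2  0. ] T [-0.04 -0.01 -0.02] open 54.5 g 0.0 q [-0.74  0.42  1.74  0.    0.98  0.2 ]
ROW [-0.0051  0.003   0.0006] twist -0.0005 mm [-1.   0.6  0.1]
```

Close, then lift.

```bash
python3 -m handwheel '[[[-0.005,0,0,0],[-0.005,0,0,0],[-0.005,0,0,0],[-0.005,0,0,0],[-0.005,0,0,0],[-0.005,0,0,0]]]' 5; python3 -m handwheel '[[[0,0,-0.1,0],[0,0,-0.25,0],[0,0,-0.45,0],[0,0,-0.5,0],[0,0,-0.5,0],[0,0,-0.5,0]]]'; python3 go.py .5645 .0672 .16 104.6
python3 - <<'E'
from bench import ctrl
import cv2,numpy as np
c=ctrl.camera("scene");cv2.imwrite("pics/lift.png",c["color"][100:340,280:600,::-1].repeat(2,0).repeat(2,1))
c=ctrl.camera("top");np.savez("pics/top1.npz",**c)
E
```

```text
time_s: 2.72
eef_pos: [0.4936, -0.2902, 0.0474]
eef_rot: [0.001, 0.951, 0.31, 0.0]
wrist_force: [-0.0, 0.2, 6.1]
opening: 0.2
grasp_force: 60.9
time_s: 3.48
eef_pos: [0.4919, -0.2885, 0.1443]
eef_rot: [-0.002, 0.951, 0.31, -0.001]
wrist_force: [0.1, 0.6, -5.7]
opening: 0.191
grasp_force: 59.5
t 3.48 pos [ 0.4919 -0.2885  0.1443] yawY -53.92 tilt 0.2 F [ 0.1  0.6 -5.7] T [0.04 0.05 0.02] open 16.3 g 59.5 q [-0.74  0.27  1.7   0.    1.17  0.2 ]
ROW [ 1.3408 -1.224  -0.075 ] twist 0.2499 mm [ 268.2 -244.8  -15. ]
```

View pics/lift.png

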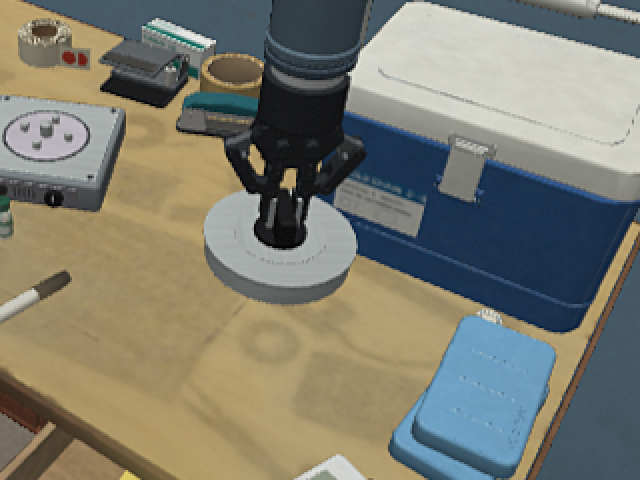

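Platter is held level. Carry it across in two calls.

```bash
python3 -m handwheel '[[[0.1,-0.09,0,0],[0.25,-0.23,0,0],[0.4,-0.37,-0.03,0],[0.55,-0.5,-0.03,0],[0.7,-0.64,-0.03,0],[0.85,-0.78,-0.03,0],[0.95,-0.87,-0.03,0],[0.95,-0.87,-0.03,0]]]'; python3 go.py .5645 .0672 .15 104.6
```

```text
time_s: 4.58
eef_pos: [0.5435, -0.0349, 0.1511]
eef_rot: [-0.001, 0.95, 0.311, -0.001]
wrist_force: [-0.9, -0.4, -5.3]
opening: 0.198
grasp_force: 59.6
t 4.58 pos [ 0.5435 -0.0349  0.1511] yawY -53.75 tilt 0.13 F [-0.9 -0.4 -5.3] T [-0.01  0.01  0.01] open 16.9 g 59.6 q [-0.28  0.21  1.76  0.    1.17  0.66]
ROW [ 0.3865 -0.3497  0.0059] twist 0.2519 mm [ 77.3 -69.9   1.2]
```

```bash
python3 -m handwheel '[[[0.13,-0.12,0,0.05],[0.26,-0.24,0,0.15],[0.386,-0.35,0,0.25],[0.386,-0.35,0,0.25],[0.386,-0.35,0,0.25],[0.386,-0.35,0,0.25],[0.386,-0.35,0,0.25]]]'; python3 go.py .5645 .0672 .15 104.6
python3 - <<'E'
from bench import ctrl
from h import *
from scipy.optimize import least_squares
o=ctrl.get_obs();e=o["eef_pos"]
for n in("top","scene"):
    c=ctrl.camera(n);np.savez(f"pics/{n}2.npz",**c);P=cloud(c)
    m=(np.abs(P[...,2]-(e[2]-.047+.028))<.006)&(np.hypot(P[...,0]-e[0],P[...,1]-e[1])<.085)
    cn=np.concatenate(cv2.findContours(m.astype(np.uint8),0,1)[0])[:,0]
    hh=np.median(P[m][:,2]);w=np.array([ray(c,u,v,hh)[:2] for u,v in cn])
    w=w[np.hypot(*(w-e[:2]).T)>.066]
    r=least_squares(lambda p:np.hypot(*(w-p[:2]).T)-p[2],[*e[:2],.075],loss="soft_l1",f_scale=.0007)
    a=np.arctan2(*(w-r.x[:2]).T[::-1]);print(n,m.sum(),"toph",hh,"c",r.x,"off from tcp",r.x[:2]-e[:2],len(w),np.histogram(np.degrees(a),8,(-180,180))[0])
E
```

```text
time_s: 5.45
eef_pos: [0.5652, 0.0641, 0.1522]
eef_rot: [0.0, 0.992, 0.127, -0.0]
wrist_force: [0.6, -0.2, -5.0]
opening: 0.198
grasp_force: 60.0
t 5.45 pos [0.5652 0.0641 0.1522] yawY -75.45 tilt 0.01 F [ 0.6 -0.2 -5. ] T [-0.06  0.02 -0.  ] open 16.9 g 60.0 q [-0.1   0.26  1.7  -0.    1.18  1.22]
ROW [ 0.0006 -0.0158  0.0112] twist -0.0006 mm [ 0.1 -3.2  2.2]
top 1239 toph 0.133389306319327 c [0.56446769 0.06302408 0.07306399] off from tcp [-0.00071799 -0.00109472] 124 [25 23 31 15  0  0 24  6]
scene 1303 toph 0.1333680381450224 c [0.55907831 0.06237231 0.07430542] off from tcp [-0.00610736 -0.00174649] 121 [23 22 12 13 10 15 13 13]
```

```bash
python3 -m handwheel '[[[0,-0.019,0.05,0],[0,-0.019,0.1,0],[0,-0.019,0.13,0],[0,-0.019,0.13,0],[0,-0.019,0.13,0]]]'; python3 go.py .565 .068 .115 104.6
```

```text
time_s: 6.18
eef_pos: [0.5644, 0.0687, 0.1264]
eef_rot: [0.0, 0.992, 0.127, 0.0]
wrist_force: [0.4, -0.7, -4.7]
opening: 0.194
grasp_force: 59.9
t 6.17 pos [0.5644 0.0687 0.1264] yawY -75.4 tilt 0.02 F [ 0.4 -0.7 -4.7] T [ 0.03 -0.02  0.01] open 16.6 g 59.9 q [-0.09  0.29  1.72  0.    1.13  1.23]
ROW [0.0017 0.0043 0.0571] twist 0.0 mm [ 0.3  0.9 11.4]
```

```bash
python3 - <<'E'
from bench import ctrl
from h import *
c=ctrl.camera("scene");np.savez("pics/scene3.npz",**c)
cv2.imwrite("pics/near.png",cv2.resize(c["color"][80:230,200:400,::-1],None,fx=4,fy=4,interpolation=2))
E
```

```text
(no output)
```

View pics/near.png

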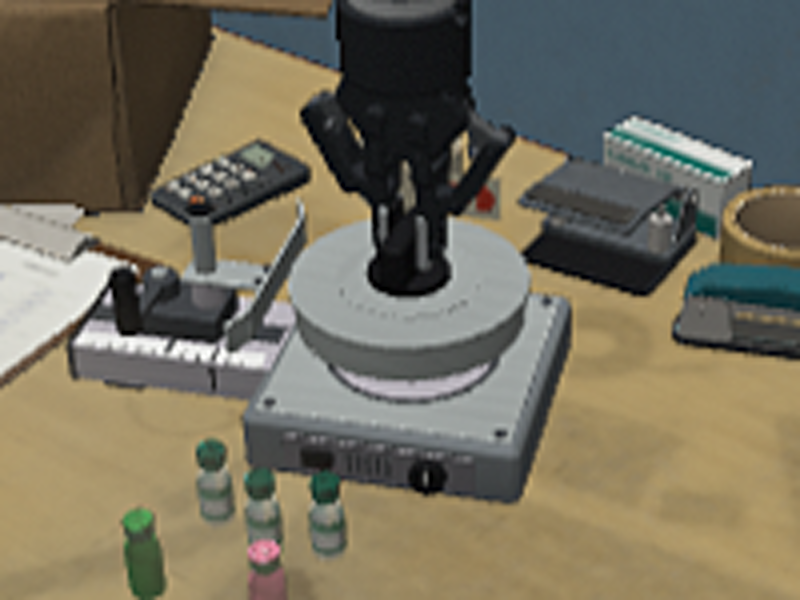

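The platter hovers level just above the drive, about central, with the vials clear. I'll descend gently.

```bash
python3 -m handwheel '[[[0.002,0.004,0.02,0],[0.002,0.004,0.04,0],[0.002,0.004,0.045,0],[0.002,0.004,0.045,0]]]'; python3 go.py .565 .068 .111 104.6
```

```text
time_s: 6.72
eef_pos: [0.5647, 0.0681, 0.1171]
eef_rot: [-0.0, 0.992, 0.127, -0.0]
wrist_force: [-0.5, 0.3, -5.4]
opening: 0.199
grasp_force: 60.0
t 6.72 pos [0.5647 0.0681 0.1171] yawY -75.4 tilt 0.02 F [-0.5  0.3 -5.4] T [-0.03 -0.04 -0.01] open 17.0 g 60.0 q [-0.09  0.31  1.72  0.    1.12  1.23]
ROW [0.0012 0.0006 0.0307] twist -0.0 mm [0.2 0.1 6.1]
```

Underside is at about 70 mm with no contact, so the spindle tip has entered the bore.

```bash
python3 -m handwheel '[[[0,0,0.01,0],[0,0,0.02,0],[0,0,0.03,0],[0,0,0.03,0]]]'; python3 go.py .565 .068 .106 104.6
```

```text
time_s: 7.22
eef_pos: [0.5651, 0.0681, 0.1112]
eef_rot: [-0.0, 0.992, 0.127, 0.0]
wrist_force: [1.7, 0.2, -7.1]
opening: 0.2
grasp_force: 59.8
t 7.22 pos [0.5651 0.0681 0.1112] yawY -75.41 tilt 0.03 F [ 1.7  0.2 -7.1] T [ 0.18 -0.48  0.  ] open 17.0 g 59.8 q [-0.09  0.31  1.72  0.    1.1   1.23]
ROW [-0.0005  0.0006  0.026 ] twist -0.0001 mm [-0.1  0.1  5.2]
```

```bash
python3 -m handwheel '[[[0.003,0,0,0],[0.003,0,0.01,0],[0.003,0,0.02,0],[0.003,0,0.02,0]]]'; python3 go.py .565 .068 .106 104.6
```

```text
time_s: 7.72
eef_pos: [0.5653, 0.0682, 0.107]
eef_rot: [-0.0, 0.992, 0.127, -0.0]
wrist_force: [1.6, -0.2, -5.6]
opening: 0.197
grasp_force: 59.9
t 7.72 pos [0.5653 0.0682 0.107 ] yawY -75.4 tilt 0.02 F [ 1.6 -0.2 -5.6] T [ 0.1  -0.19  0.02] open 16.9 g 59.9 q [-0.09  0.32  1.72  0.    1.1   1.23]
ROW [-0.0016  0.0007  0.0051] twist -0.0 mm [-0.3  0.1  1. ]
```

```bash
python3 -m handwheel '[[[0.002,0,0.01,0],[0.002,0,0.02,0],[0.002,0,0.03,0],[0.002,0,0.03,0]]]'; python3 go.py .565 .068 .099 104.6
```

```text
time_s: 8.22
eef_pos: [0.5655, 0.0683, 0.101]
eef_rot: [-0.0, 0.992, 0.127, -0.0]
wrist_force: [0.6, -0.3, -5.2]
opening: 0.198
grasp_force: 60.0
t 8.22 pos [0.5655 0.0683 0.101 ] yawY -75.4 tilt 0.04 F [ 0.6 -0.3 -5.2] T [ 0.03 -0.02 -0.01] open 16.9 g 60.0 q [-0.09  0.33  1.73 -0.    1.09  1.23]
ROW [-0.003   0.0009  0.0099] twist -0.0 mm [-0.6  0.2  2. ]
```

Over the pegs without touching them. Last few mm next.

```bash
python3 -m handwheel '[[[0,0,0.006,0],[0,0,0.01,0],[0,0,0.013,0],[0,0,0.013,0]]]'; python3 go.py .565 .068 .099 104.6
```

```text
time_s: 8.72
eef_pos: [0.5659, 0.0684, 0.0994]
eef_rot: [0.0, 0.992, 0.127, 0.0]
wrist_force: [-4.1, 0.1, 2.9]
opening: 0.199
grasp_force: 61.1
t 8.72 pos [0.5659 0.0684 0.0994] yawY -75.39 tilt 0.01 F [-4.1  0.1  2.9] T [-0.01  0.7  -0.06] open 17.0 g 61.1 q [-0.09  0.33  1.73 -0.    1.08  1.23]
ROW [-0.0046  0.0006  0.0018] twist 0.0001 mm [-0.9  0.1  0.4]
```

Seated. Release and rise.

```bash
python3 -m handwheel '[[[-0.002,0,0,0],[-0.002,0,0,0],[-0.002,0,0,0],[-0.002,0,0,0]]]' 45; python3 -m handwheel '[[[0,0,-0.08,0],[0,0,-0.2,0],[0,0,-0.4,0],[0,0,-0.6,0],[0,0,-0.6,0],[0,0,-0.6,0]]]'; python3 go.py .4454 .1952 .20 104.6
python3 - <<'E'
from bench import ctrl
from h import *
c=ctrl.camera("top");np.savez("pics/top4.npz",**c);P=cloud(c)
cv2.imwrite("pics/t4.png",cv2.resize(c["color"][90:240,165:350,::-1],None,fx=4,fy=4,interpolation=cv2.INTER_CUBIC))
m=np.zeros(P.shape[:2],bool);m[90:230,205:330]=1
m&=(P[...,2]>.068)&(P[...,2]<.1);m=m&(np.hypot(P[...,0]-.565,P[...,1]-.068)<.08);print("top h",np.median(P[m][:,2]),P[m].mean(0),m.sum())
s=ctrl.camera("scene");S=cloud(s);m=(np.hypot(S[...,0]-.565,S[...,1]-.068)<.07)&(np.hypot(S[...,0]-.565,S[...,1]-.068)>.035)&(S[...,2]>.06)&(S[...,2]<.09)
A=S[m];co=np.linalg.lstsq(np.c_[A[:,:2],np.ones(len(A))],A[:,2],rcond=None)[0];print("scene plane tilt",co[:2],np.median(A[:,2]))
E
```

```text
time_s: 9.22
eef_pos: [0.5655, 0.0682, 0.0987]
eef_rot: [0.0, 0.992, 0.127, 0.0]
wrist_force: [0.1, -0.2, -0.1]
opening: 0.526
grasp_force: 0.0
time_s: 9.98
eef_pos: [0.5653, 0.0682, 0.2191]
eef_rot: [0.0, 0.992, 0.127, 0.0]
wrist_force: [-1.1, -1.0, 0.2]
opening: 0.524
grasp_force: 0.0
t 9.97 pos [0.5653 0.0682 0.2191] yawY -75.4 tilt 0.03 F [-1.1 -1.   0.2] T [0.03 0.03 0.02] open 44.8 g 0.0 q [-0.09  0.19  1.64  0.    1.31  1.23]
ROW [-0.4202 -0.7655  0.0951] twist -0.0 mm [ -84.  -153.1   19. ]
top h 0.0809010702802258 [0.55227897 0.04384722 0.08154892] 1796
scene plane tilt [0.00262741 0.01410974] 0.08052621057165105
```

View pics/t4.png

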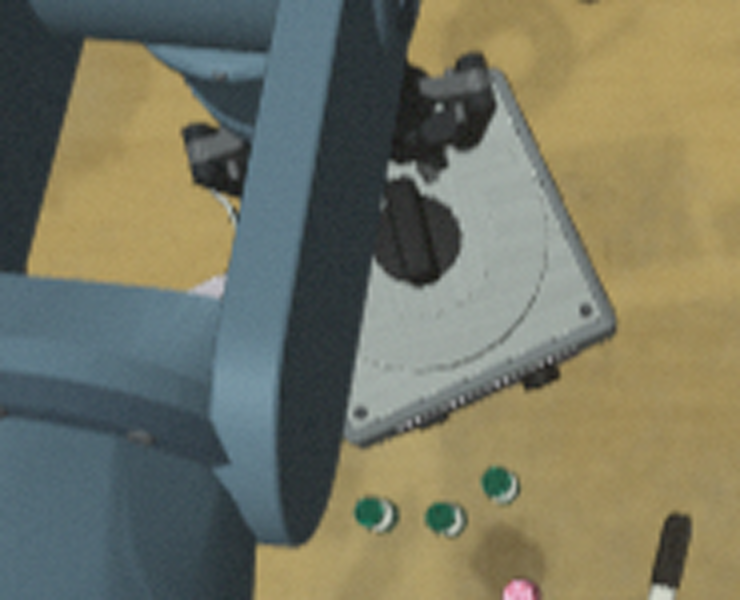

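Platter top measures 80.5 mm, so it is home, and the vials are upright at (375,515), (445,518) and (500,485). Next, the lever.

```bash
python3 -m handwheel '[[[-0.1,-0.2,0.05,0.1],[-0.2,-0.4,0.05,0.2],[-0.3,-0.6,0.05,0.3],[-0.413,-0.765,0.1,0.3],[-0.413,-0.765,0.1,0.3],[-0.413,-0.765,0.1,0.3],[-0.413,-0.765,0.1,0.3]]]' 45; python3 go.py .447 .1955 .104 78.8
```

```text
time_s: 10.95
eef_pos: [0.4477, 0.1948, 0.1987]
eef_rot: [0.0, 0.995, -0.098, 0.0]
wrist_force: [0.1, -0.2, -0.9]
opening: 0.527
grasp_force: 0.0
t 10.95 pos [0.4477 0.1948 0.1987] yawY -101.25 tilt 0.01 F [ 0.1 -0.2 -0.9] T [-0.01 -0.01 -0.03] open 45.0 g 0.0 q [ 0.17  0.03  1.86 -0.    1.25  1.93]
ROW [-0.0043 -0.0028  0.4734] twist -0.0006 mm [-0.9 -0.6 94.7]
```

```bash
python3 -m handwheel '[[[-0.003,0,0.2,0],[-0.003,0,0.35,0],[-0.003,0,0.45,0],[-0.003,0,0.475,0],[-0.003,0,0.475,0]]]'; python3 -m handwheel '[[[0,0,0,0],[0,0,0,0],[0,0,0,0],[0,0,0,0]]]' 18; python3 - <<'E'
# knob arc as tool-axis rows, from the knob's locked position
import numpy as np
from scipy.spatial.transform import Rotation as R
from bench import ctrl
o=ctrl.get_obs();M=R.from_quat(np.roll(o["eef_rot"],-1)).as_matrix()
th=np.radians(24.77)
for a in np.arange(0,1.36,.13):
    l=.052*np.array([1-np.cos(a),np.sin(a)]);w=np.array([l[0]*np.cos(th)-l[1]*np.sin(th),l[0]*np.sin(th)+l[1]*np.cos(th),0])
    print(round(a,2),(M.T@w/.2).round(3))
print(o["eef_pos"],o["wrist_force"],o["grasp_force"],o["opening"]*85.4)
E
```

```text
time_s: 11.58
eef_pos: [0.4469, 0.1952, 0.1039]
eef_rot: [0.0, 0.995, -0.098, 0.0]
wrist_force: [0.5, 0.2, 0.0]
opening: 0.527
grasp_force: 0.0
time_s: 12.08
eef_pos: [0.4473, 0.1961, 0.1046]
eef_rot: [-0.001, 0.995, -0.097, 0.001]
wrist_force: [3.2, 3.5, 2.5]
opening: 0.213
grasp_force: 2.1
0.0 [0. 0. 0.]
0.13 [-0.018 -0.029  0.   ]
0.26 [-0.032 -0.059  0.   ]
0.39 [-0.042 -0.091  0.   ]
0.52 [-0.048 -0.125  0.   ]
0.65 [-0.049 -0.159  0.   ]
0.78 [-0.047 -0.192  0.   ]
0.91 [-0.039 -0.225  0.   ]
1.04 [-0.028 -0.257  0.   ]
1.17 [-0.012 -0.287  0.   ]
1.3 [ 0.007 -0.315  0.   ]
[0.44730671 0.19605795 0.10455108] [3.20534837 3.54605136 2.45030036] 2.074822559952736 18.218451675727273
```

Knob caged (slight touch). Swing it open.

```bash
python3 -m handwheel '[[[-0.018,-0.029,0,0],[-0.032,-0.059,0,0],[-0.042,-0.091,0,0],[-0.048,-0.125,0,0],[-0.049,-0.159,0,0],[-0.047,-0.192,0,0],[-0.039,-0.225,0,0],[-0.028,-0.257,0,0],[-0.015,-0.281,0,0],[-0.015,-0.281,0,0]]]'; python3 go.py .5102 .1866 .2 78.8
```

```text
time_s: 13.32
eef_pos: [0.4552, 0.2519, 0.104]
eef_rot: [-0.0, 0.995, -0.097, 0.001]
wrist_force: [0.7, 0.3, -0.3]
opening: 0.213
grasp_force: 0.0
t 13.32 pos [0.4552 0.2519 0.104 ] yawY -101.18 tilt 0.1 F [ 0.7  0.3 -0.3] T [-0.02  0.01  0.04] open 18.1 g 0.0 q [0.28 0.23 1.85 0.   1.06 2.04]
ROW [ 0.3337  0.2662 -0.4799] twist 0.0003 mm [ 66.7  53.2 -96. ]
```

```bash
python3 -m handwheel '[[[0,0,0,0],[0,0,0,0],[0,0,-0.15,0],[0,0,-0.4,0],[0,0,-0.48,0],[0.15,0.13,-0.48,0],[0.32,0.27,-0.48,0],[0.328,0.272,-0.48,0],[0.328,0.272,-0.48,0],[0.328,0.272,-0.48,0]]]' 45; python3 go.py .509 .1882 .122 78.8
python3 - <<'E'
from bench import ctrl
from h import *
s=ctrl.camera("scene");np.savez("pics/scene5.npz",**s)
cv2.imwrite("pics/s5.png",cv2.resize(s["color"][60:210,180:380,::-1],None,fx=4,fy=4,interpolation=2))
E
```

```text
time_s: 14.58
eef_pos: [0.5073, 0.1859, 0.1993]
eef_rot: [-0.0, 0.995, -0.097, -0.0]
wrist_force: [0.3, -0.1, -0.2]
opening: 0.523
grasp_force: 0.0
t 14.57 pos [0.5073 0.1859 0.1993] yawY -101.13 tilt 0.05 F [ 0.3 -0.1 -0.2] T [-0.02  0.01 -0.04] open 44.7 g 0.0 q [0.13 0.14 1.73 0.   1.26 1.9 ]
ROW [ 0.0067 -0.0129  0.3866] twist 0.0008 mm [ 1.3 -2.6 77.3]
```

View pics/s5.png

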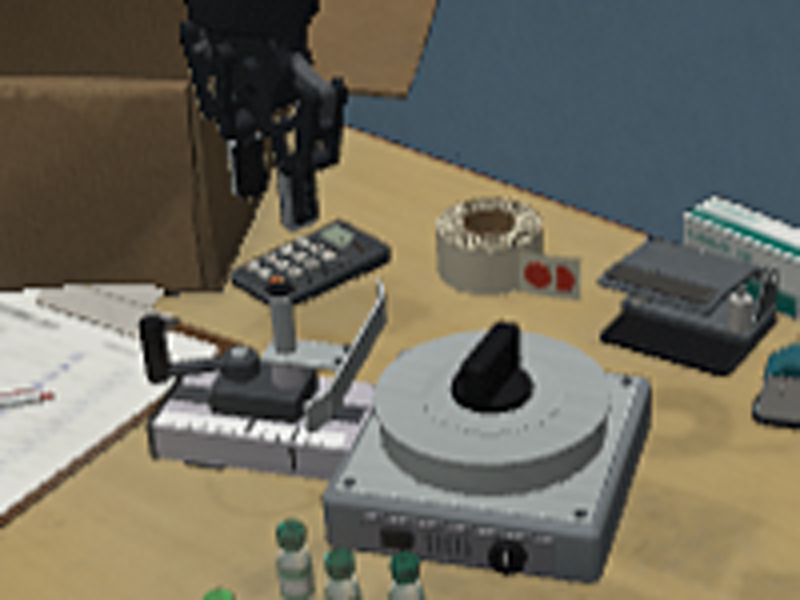

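The lever stands open (knob at (152,345)), the platter sits home, the vials stand, and the post cap is at (280,282). Descend on the post.

```bash
python3 -c "
from h import *
s=np.load('pics/scene5.npz');print(ray(s,180+280/4,60+281/4,.14),pix(s,[.509,.1882,.14]))"
python3 -m handwheel '[[[0.007,-0.012,0.1,0],[0.007,-0.012,0.25,0],[0.007,-0.012,0.36,0],[0.007,-0.012,0.385,0],[0.007,-0.012,0.385,0]]]'; python3 -m handwheel '[[[0,0,0,0],[0,0,0,0],[0,0,0,0],[0,0,0,0],[0,0,0,0],[0,0,0,0]]]' 5;  python3 go.py .509 .1882 .122 78.8
```

```text
[0.50968659 0.19233416 0.14      ] [251.01410603 130.877818  ]
time_s: 15.25
eef_pos: [0.5099, 0.1877, 0.123]
eef_rot: [-0.0, 0.995, -0.097, 0.0]
wrist_force: [0.7, -0.8, 0.1]
opening: 0.527
grasp_force: 0.0
time_s: 16.0
eef_pos: [0.5114, 0.1883, 0.1242]
eef_rot: [-0.001, 0.995, -0.098, 0.002]
wrist_force: [1.7, 4.9, 2.5]
opening: 0.135
grasp_force: 58.5
t 16.0 pos [0.5114 0.1883 0.1242] yawY -101.2 tilt 0.25 F [1.7 4.9 2.5] T [ 0.72 -0.33 -0.17] open 11.5 g 58.5 q [0.13 0.25 1.78 0.   1.11 1.9 ]
ROW [-0.012   0.0028  0.011 ] twist -0.0 mm [-2.4  0.6  2.2]
```

```bash
python3 go.py .524 .1611 .1242
python3 - <<'E'
from h import *
s=np.load("pics/scene5.npz");m=np.array([.5650,.0674]);th=np.radians(24.77);X=np.array([np.cos(th),np.sin(th)]);Y=np.array([-X[1],X[0]])
print("mark px scene",pix(s,[*(m-.03*X+.122*Y),.05]))
E
```

```text
t 16.0 pos [0.5114 0.1883 0.1242] yawY -101.2 tilt 0.25 F [1.7 4.9 2.5] T [ 0.72 -0.33 -0.17] open 11.5 g 58.5 q [0.13 0.25 1.78 0.   1.11 1.9 ]
ROW [ 0.088   0.1211 -0.    ] twist 0.0 mm [17.6 24.2 -0. ]
mark px scene [254.61326372 167.93198582]
```

```bash
python3 -m handwheel '[[[0.015,0.02,0,0],[0.03,0.04,0,0],[0.045,0.062,0,0],[0.06,0.083,0,0],[0.075,0.104,0,0],[0.086,0.119,0,0],[0.086,0.119,0,0],[0.086,0.119,0,0]]]'; python3 go.py .524 .1611 .1242
python3 - <<'E'
from bench import ctrl
from h import *
s=ctrl.camera("scene");np.savez("pics/scene6.npz",**s)
cv2.imwrite("pics/s6.png",cv2.resize(s["color"][130:190,205:295,::-1],None,fx=8,fy=8,interpolation=cv2.INTER_CUBIC))
E
```

```text
time_s: 17.0
eef_pos: [0.5235, 0.1621, 0.1242]
eef_rot: [-0.002, 0.995, -0.098, 0.002]
wrist_force: [1.0, 7.4, 2.3]
opening: 0.137
grasp_force: 58.7
t 17.0 pos [0.5235 0.1621 0.1242] yawY -101.2 tilt 0.26 F [1.  7.4 2.3] T [ 1.1  -0.23 -0.07] open 11.7 g 58.7 q [0.08 0.25 1.77 0.   1.11 1.85]
ROW [ 0.0037  0.0046 -0.0001] twist 0.0 mm [ 0.7  0.9 -0. ]
```

View pics/s6.png

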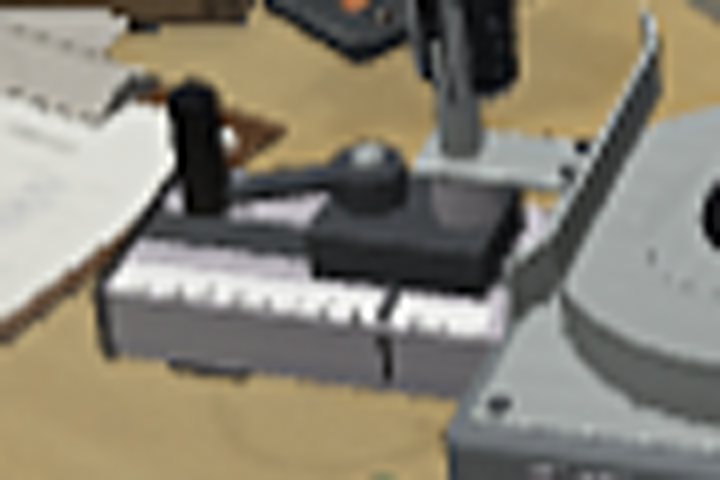

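The pointer meets the long mark at about (388,298), and the arm's travel puts the guide at roughly 39 mm. I'll nudge it 1 mm and release.

```bash
python3 -m handwheel '[[[0.003,0.004,0,0],[0.003,0.004,0,0],[0.003,0.004,0,0]]]'; python3 go.py .524 .1611 .12; python3 -m handwheel '[[[0,0,0,0],[0,0,0,0],[0,0,0,0],[0,0,-0.15,0],[0,0,-0.3,0],[0,0,-0.38,0],[0,0,-0.38,0]]]' 45; python3 go.py .4679 .2248 .2 78.8
```

```text
time_s: 17.42
eef_pos: [0.5237, 0.1616, 0.1242]
eef_rot: [-0.002, 0.995, -0.098, 0.001]
wrist_force: [1.4, 8.2, 2.3]
opening: 0.135
grasp_force: 58.8
t 17.43 pos [0.5237 0.1616 0.1242] yawY -101.2 tilt 0.27 F [1.4 8.2 2.3] T [ 1.29 -0.15 -0.1 ] open 11.6 g 58.8 q [0.08 0.25 1.77 0.   1.11 1.85]
ROW [0.0017 0.0022 0.021 ] twist 0.0 mm [0.3 0.4 4.2]
time_s: 18.3
eef_pos: [0.5234, 0.1597, 0.1998]
eef_rot: [-0.0, 0.995, -0.098, 0.001]
wrist_force: [0.9, 0.1, -1.3]
opening: 0.529
grasp_force: 0.0
t 18.3 pos [0.5234 0.1597 0.1998] yawY -101.19 tilt 0.14 F [ 0.9  0.1 -1.3] T [-0.04  0.05  0.02] open 45.1 g 0.0 q [ 0.08  0.16  1.72 -0.    1.26  1.85]
ROW [-0.3354 -0.2656 -0.0019] twist 0.0001 mm [-67.1 -53.1  -0.4]
```

```bash
python3 -m handwheel '[[[-0.17,-0.13,0,0],[-0.335,-0.266,0,0],[-0.335,-0.266,0,0],[-0.335,-0.266,0.2,0],[-0.335,-0.266,0.4,0],[-0.335,-0.266,0.48,0],[-0.335,-0.266,0.48,0],[-0.335,-0.266,0.48,0]]]'; python3 go.py .4679 .2248 .104 78.8; python3 -m handwheel '[[[0,0,0,0],[0,0,0,0],[0,0,0,0],[0,0,0,0]]]' 18;python3 go.py .4679 .2248 .104 78.8
```

```text
time_s: 19.3
eef_pos: [0.4685, 0.2249, 0.104]
eef_rot: [-0.0, 0.995, -0.098, 0.001]
wrist_force: [-0.1, 0.2, -0.8]
opening: 0.529
grasp_force: 0.0
t 19.3 pos [0.4685 0.2249 0.104 ] yawY -101.2 tilt 0.12 F [-0.1  0.2 -0.8] T [ 0.06  0.01 -0.03] open 45.2 g 0.0 q [ 0.22  0.23  1.85 -0.    1.06  1.99]
ROW [-0.0026  0.0012 -0.0002] twist -0.0 mm [-0.5  0.2 -0. ]
time_s: 19.8
eef_pos: [0.4673, 0.2249, 0.1029]
eef_rot: [-0.0, 0.995, -0.097, 0.0]
wrist_force: [0.3, -1.2, 0.4]
opening: 0.209
grasp_force: 0.4
t 19.8 pos [0.4673 0.2249 0.1029] yawY -101.18 tilt 0.02 F [ 0.3 -1.2  0.4] T [-0.14 -0.02 -0.02] open 17.8 g 0.4 q [0.22 0.23 1.86 0.   1.06 1.99]
ROW [ 0.003  -0.0001 -0.0055] twist 0.0002 mm [ 0.6 -0.  -1.1]
```

Knob caged again; swing it back to locked with a slight overshoot.

```bash
python3 -m handwheel '[[[-0.013,0.024,0,0],[-0.024,0.056,0,0],[-0.032,0.089,0,0],[-0.034,0.122,0,0],[-0.033,0.156,0,0],[-0.027,0.19,0,0],[-0.017,0.222,0,0],[-0.003,0.252,0,0],[0.015,0.281,0,0],[0.015,0.281,0,0]]]'; python3 go.py .4598 .1690 .104 78.8;  python3 -m handwheel '[[[0.004,0.008,0,0],[0.009,0.015,0,0],[0.009,0.015,0,0],[0.009,0.015,0,0]]]';python3 go.py .4598 .1690 .104 78.8
```

```text
time_s: 21.05
eef_pos: [0.4597, 0.1686, 0.1027]
eef_rot: [0.0, 0.995, -0.098, 0.0]
wrist_force: [0.2, 1.0, 0.5]
opening: 0.213
grasp_force: 0.2
t 21.05 pos [0.4597 0.1686 0.1027] yawY -101.22 tilt 0.03 F [0.2 1.  0.5] T [ 0.09  0.04 -0.08] open 18.2 g 0.2 q [ 0.11  0.17  1.93 -0.    1.05  1.88]
ROW [ 0.0003 -0.0023 -0.0064] twist -0.0002 mm [ 0.1 -0.5 -1.3]
time_s: 21.55
eef_pos: [0.4603, 0.167, 0.1027]
eef_rot: [-0.001, 0.995, -0.097, -0.0]
wrist_force: [-0.8, 7.0, 0.2]
opening: 0.217
grasp_force: 3.4
t 21.55 pos [0.4603 0.167  0.1027] yawY -101.17 tilt 0.11 F [-0.8  7.   0.2] T [1.13 0.2  0.02] open 18.6 g 3.4 q [0.1  0.17 1.93 0.   1.05 1.87]
ROW [-0.0043 -0.0093 -0.0064] twist 0.0003 mm [-0.9 -1.9 -1.3]
```

```bash
python3 -m handwheel '[[[0.007,0.012,0,0],[0.012,0.02,0,0],[0.012,0.02,0,0],[0.012,0.02,0,0]]]';python3 go.py .4598 .1690 .104 78.8
```

```text
time_s: 22.05
eef_pos: [0.4622, 0.1628, 0.1027]
eef_rot: [-0.001, 0.995, -0.097, 0.0]
wrist_force: [-0.2, 8.0, -0.9]
opening: 0.214
grasp_force: 4.0
t 22.05 pos [0.4622 0.1628 0.1027] yawY -101.18 tilt 0.13 F [-0.2  8.  -0.9] T [1.25 0.03 0.  ] open 18.3 g 4.0 q [0.09 0.17 1.93 0.   1.04 1.86]
ROW [-0.0176 -0.0283 -0.0062] twist 0.0002 mm [-3.5 -5.7 -1.2]
```

The tool went about 6 mm past the expected lock point against a steady 8 N. I'll lift away and look.

```bash
python3 -m handwheel '[[[0,0,0,0],[0,0,0,0],[0,0,-0.2,0],[0,0,-0.45,0],[0,0,-0.6,0],[-0.1,0.1,-0.8,0],[-0.2,0.3,-0.8,0],[-0.2,0.5,-0.8,0],[-0.2,0.7,-0.8,0],[-0.2,0.9,-0.8,0]]]' 45; python3 -m handwheel '[[[0,0.25,-0.1,0],[0,0.5,-0.1,0],[0,0.5,-0.1,0],[0,0.5,-0.1,0]]]';
python3 - <<'E'
from bench import ctrl
from h import *
s=ctrl.camera("scene");np.savez("pics/scene7.npz",**s);t=ctrl.camera("top");np.savez("pics/top7.npz",**t)
a=cv2.resize(s["color"][130:190,205:295,::-1],(630,420),interpolation=2)
b=cv2.resize(t["color"][150:215,170:250,::-1],None,fx=5,fy=5,interpolation=2)
cv2.imwrite("pics/s7.png",cv2.resize(np.hstack([cv2.resize(a,(400,267)),b[:267]]),None,fx=1,fy=1) if 0 else np.hstack([cv2.copyMakeBorder(cv2.resize(s["color"][135:185,210:290,::-1],(400,250),interpolation=2),0,75,0,0,0),b]))
E
```

```text
time_s: 23.3
eef_pos: [0.3875, -0.0088, 0.263]
eef_rot: [0.0, 0.995, -0.097, 0.0]
wrist_force: [0.3, 0.4, 0.1]
opening: 0.526
grasp_force: 0.0
time_s: 23.8
eef_pos: [0.3683, -0.1053, 0.2825]
eef_rot: [-0.0, 0.995, -0.098, -0.0]
wrist_force: [0.5, 0.8, 0.4]
opening: 0.524
grasp_force: 0.0
```

View pics/s7.png

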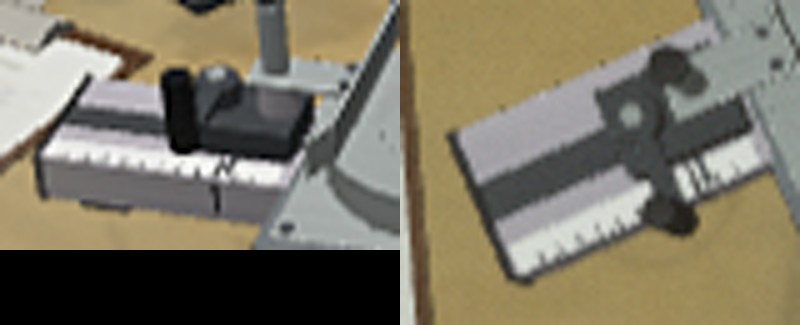

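In the top half the pointer line (706,175) stands past the long mark (693,180), towards the platter. So the guide seems to have slid while I pushed the lever. I'll quantify that.

```bash
python3 - <<'E'
from h import *
m=np.array([.5650,.0674]);th=np.radians(24.77);X=np.array([np.cos(th),np.sin(th)]);Y=np.array([-X[1],X[0]])
L=lambda p:np.round([(p[:2]-m)@X*1e3,(p[:2]-m)@Y*1e3],1)
for f in("top0","top7"):
    c=np.load(f"pics/{f}.npz");P=cloud(c);Lx=(P[...,:2]-m)@X*1e3;Ly=(P[...,:2]-m)@Y*1e3
    for n,lo,hi,x0,x1,y0,y1 in(("post",.13,.15,-15,15,80,150),("knob",.112,.13,-75,-20,100,200),("fence",.1,.113,-60,60,30,110)):
        k=(P[...,2]>lo)&(P[...,2]<hi)&(Lx>x0)&(Lx<x1)&(Ly>y0)&(Ly<y1)
        v,u=np.nonzero(k);print(f,n,k.sum(),"loc",Lx[k].mean().round(1),Ly[k].mean().round(1),"px",u.mean().round(1),v.mean().round(1))
    # scale strip dark profile at local x=-30 and others, z=.05
    if f=="top7":
        g=cv2.cvtColor(c["color"],cv2.COLOR_RGB2GRAY).astype(np.float32)
        for x in(-24,-27,-30,-33):
            ys=np.arange(100,140,2);uv=np.array([pix(c,[*(m+X*x/1e3+Y*y/1e3),.05]) for y in ys],np.float32)
            print(x,[int(a) for a in cv2.remap(g,uv[:,:1],uv[:,1:],1).ravel()])
c=np.load("pics/top7.npz");F=lambda x,y:(170-.5+(x-400+.5)/5,150-.5+(y+.5)/5)
print("pivot",L(ray(c,*F(628,112),.09)),"knob",L(ray(c,*F(662,216),.12)),"post",L(ray(c,*F(663,57),.14)))
print("lines z.05",L(ray(c,*F(693,181),.05)),L(ray(c,*F(706,175),.05)))
E
```

```text
top0 post 54 loc 0.6 134.3 px 207.5 169.1
top0 knob 47 loc -51.6 167.2 px 205.8 198.7
top0 fence 92 loc -0.2 86.8 px 231.7 163.3
top7 post 53 loc 0.4 98.0 px 223.2 162.3
top7 knob 45 loc -51.4 129.5 px 221.6 191.3
top7 fence 99 loc -1.0 54.7 px 245.1 157.7
-24 [206, 201, 202, 203, 203, 201, 205, 188, 118, 124, 164, 160, 145, 195, 206, 144, 77, 66, 69, 69]
-27 [215, 215, 216, 214, 215, 215, 214, 198, 133, 122, 196, 128, 162, 208, 206, 156, 91, 69, 67, 70]
-30 [215, 207, 202, 214, 214, 211, 200, 180, 110, 119, 158, 143, 131, 201, 208, 163, 99, 73, 69, 63]
-33 [211, 186, 196, 211, 216, 204, 152, 145, 121, 121, 175, 109, 134, 192, 207, 164, 92, 65, 55, 56]
pivot [  1.6 131.1] knob [-54.8 130. ] post [ 3.8 98.8]
lines z.05 [-30.8 123.5] [-30.7 116.8]
```

The guide overshot to about 45.5 mm with the lever locked. I'll open the lever again, draw the guide back about 5.5 mm and relock without overshoot.

```bash
python3 go.py .4625 .162 .2 78.8
```

```text
t 23.9 pos [ 0.3685 -0.1044  0.2825] yawY -101.1 tilt 0.03 F [ 1.1 -0.3  0.5] T [-0.03  0.01  0.05] open 45.0 g 0.0 q [-0.59 -0.32  1.99  0.    1.47  1.18]
ROW [ 0.2048 -1.3977  0.4127] twist 0.0012 mm [  41.  -279.5   82.5]
```

```bash
python3 -m handwheel '[[[0.05,-0.25,0.05,0],[0.1,-0.5,0.1,0],[0.15,-0.75,0.15,0],[0.2,-0.95,0.2,0],[0.2,-0.95,0.2,0],[0.2,-0.95,0.2,0]]]'; python3 go.py .4625 .162 .2 78.8; python3 -m handwheel '[[[0,-0.25,0.1,0],[0.005,-0.448,0.213,0],[0.005,-0.448,0.213,0],[0.005,-0.448,0.213,0],[0.005,-0.448,0.213,0]]]'; python3 go.py .4625 .162 .103 78.8
```

```text
time_s: 24.65
eef_pos: [0.4441, 0.074, 0.2426]
eef_rot: [0.0, 0.995, -0.096, -0.0]
wrist_force: [0.3, 0.1, 0.3]
opening: 0.53
grasp_force: 0.0
t 24.65 pos [0.4441 0.074  0.2426] yawY -101.03 tilt 0.04 F [0.3 0.1 0.3] T [ 0.   -0.01 -0.01] open 45.2 g 0.0 q [-0.1  -0.11  1.9  -0.    1.35  1.66]
ROW [ 0.0062 -0.4493  0.2126] twist 0.002 mm [  1.2 -89.9  42.5]
time_s: 25.28
eef_pos: [0.4635, 0.1598, 0.2011]
eef_rot: [-0.0, 0.995, -0.098, 0.001]
wrist_force: [0.1, 0.2, -0.6]
opening: 0.529
grasp_force: 0.0
t 25.27 pos [0.4635 0.1598 0.2011] yawY -101.27 tilt 0.1 F [ 0.1  0.2 -0.6] T [ 0.06  0.03 -0.  ] open 45.2 g 0.0 q [ 0.09  0.03  1.86 -0.    1.26  1.86]
ROW [-0.0077 -0.0098  0.4905] twist -0.0009 mm [-1.5 -2.  98.1]
```

```bash
python3 -m handwheel '[[[-0.006,-0.008,0.2,0],[-0.006,-0.008,0.35,0],[-0.006,-0.008,0.46,0],[-0.006,-0.008,0.485,0],[-0.006,-0.008,0.485,0]]]'; python3 go.py .4625 .162 .103 78.8; python3 -m handwheel '[[[0,0,0,0],[0,0,0,0],[0,0,0,0],[0,0,0,0]]]' 18;python3 go.py .4625 .162 .103 78.8;  python3 -m handwheel '[[[-0.018,-0.029,0,0],[-0.032,-0.059,0,0],[-0.042,-0.091,0,0],[-0.048,-0.125,0,0],[-0.049,-0.159,0,0],[-0.047,-0.192,0,0],[-0.039,-0.225,0,0],[-0.028,-0.257,0,0],[-0.015,-0.281,0,0],[-0.015,-0.281,0,0]]]'; python3 go.py .4625 .162 .103 78.8
```

```text
time_s: 25.9
eef_pos: [0.4626, 0.1622, 0.1038]
eef_rot: [-0.0, 0.995, -0.098, 0.0]
wrist_force: [-0.0, 0.4, 0.1]
opening: 0.531
grasp_force: 0.0
t 25.9 pos [0.4626 0.1622 0.1038] yawY -101.23 tilt 0.05 F [-0.   0.4  0.1] T [ 0.04 -0.01  0.  ] open 45.3 g 0.0 q [ 0.09  0.17  1.93 -0.    1.05  1.86]
ROW [-0.0004  0.0012  0.0042] twist -0.0004 mm [-0.1  0.2  0.8]
time_s: 26.4
eef_pos: [0.4626, 0.163, 0.1036]
eef_rot: [-0.0, 0.995, -0.097, 0.001]
wrist_force: [0.6, 2.6, 1.1]
opening: 0.215
grasp_force: 1.3
t 26.4 pos [0.4626 0.163  0.1036] yawY -101.18 tilt 0.09 F [0.6 2.6 1.1] T [ 0.39 -0.21 -0.01] open 18.3 g 1.3 q [0.1  0.17 1.93 0.   1.05 1.86]
ROW [0.0004 0.0051 0.003 ] twist 0.0002 mm [0.1 1.  0.6]
time_s: 27.65
eef_pos: [0.4709, 0.2189, 0.1034]
eef_rot: [-0.0, 0.995, -0.097, 0.001]
wrist_force: [1.1, 0.3, 0.6]
opening: 0.213
grasp_force: 0.0
t 27.65 pos [0.4709 0.2189 0.1034] yawY -101.17 tilt 0.1 F [1.1 0.3 0.6] T [0.01 0.03 0.06] open 18.2 g 0.0 q [0.21 0.23 1.86 0.   1.06 1.97]
ROW [0.014  0.2875 0.0015] twist 0.0003 mm [ 2.8 57.5  0.3]
```

```bash
python3 -m handwheel '[[[0,0,0,0],[0,0,0,0],[0,0,-0.15,0],[0,0,-0.4,0],[0,0,-0.48,0],[0.15,0.13,-0.48,0],[0.31,0.26,-0.48,0],[0.328,0.272,-0.48,0],[0.328,0.272,-0.48,0],[0.328,0.272,-0.48,0]]]' 45; python3 go.py .526 .156 .123 78.8
```

```text
time_s: 28.9
eef_pos: [0.5229, 0.1531, 0.1987]
eef_rot: [-0.0, 0.995, -0.097, -0.001]
wrist_force: [-0.1, 0.3, -0.5]
opening: 0.525
grasp_force: 0.0
t 28.9 pos [0.5229 0.1531 0.1987] yawY -101.14 tilt 0.06 F [-0.1  0.3 -0.5] T [ 0.06 -0.01 -0.04] open 44.8 g 0.0 q [0.07 0.15 1.72 0.   1.27 1.83]
ROW [ 0.0126 -0.0172  0.3784] twist 0.0008 mm [ 2.5 -3.4 75.7]
```

```bash
python3 -m handwheel '[[[0.012,-0.017,0.1,0],[0.012,-0.017,0.25,0],[0.012,-0.017,0.35,0],[0.012,-0.017,0.378,0],[0.012,-0.017,0.378,0]]]'; python3 -m handwheel '[[[0,0,0,0],[0,0,0,0],[0,0,0,0],[0,0,0,0],[0,0,0,0],[0,0,0,0]]]' 5;  python3 go.py .5243 .1613 .123 78.8
python3 - <<'E'
from bench import ctrl
from h import *
s=ctrl.camera("scene");np.savez("pics/scene8.npz",**s)
m=np.array([.5650,.0674]);th=np.radians(24.77);X=np.array([np.cos(th),np.sin(th)]);Y=np.array([-X[1],X[0]])
# rectified scale strip, 0.5mm/px, rows local x -40..-15, cols local y 90..160
for f in("scene6","scene7","scene8"):
    c=np.load(f"pics/{f}.npz");g=cv2.cvtColor(c["color"],cv2.COLOR_RGB2GRAY).astype(np.float32)
    ys=np.arange(104,142,2)
    print(f,ys.tolist())
    for x in(-22,-25,-28,-31,-34,-38):
        uv=np.array([pix(c,[*(m+X*x/1e3+Y*y/1e3),.05]) for y in ys],np.float32);print(x,[int(a) for a in cv2.remap(g,uv[:,:1],uv[:,1:],1).ravel()])
E
```

```text
time_s: 29.52
eef_pos: [0.5266, 0.1557, 0.1237]
eef_rot: [-0.0, 0.995, -0.097, -0.0]
wrist_force: [0.7, -0.0, 0.3]
opening: 0.527
grasp_force: 0.0
time_s: 30.28
eef_pos: [0.5278, 0.1557, 0.1248]
eef_rot: [-0.001, 0.995, -0.097, 0.001]
wrist_force: [0.6, 3.8, 5.8]
opening: 0.136
grasp_force: 58.6
t 30.27 pos [0.5278 0.1557 0.1248] yawY -101.19 tilt 0.15 F [0.6 3.8 5.8] T [ 0.47  0.07 -0.03] open 11.6 g 58.6 q [0.07 0.26 1.77 0.   1.12 1.84]
ROW [-0.0226 -0.0243  0.0088] twist 0.0001 mm [-4.5 -4.9  1.8]
scene6 [104, 106, 108, 110, 112, 114, 116, 118, 120, 122, 124, 126, 128, 130, 132, 134, 136, 138, 140]
-22 [168, 158, 150, 144, 149, 146, 138, 144, 139, 137, 131, 64, 79, 114, 145, 148, 153, 155, 146]
-25 [213, 207, 205, 207, 213, 209, 216, 224, 217, 216, 146, 80, 88, 168, 206, 215, 216, 220, 217]
-28 [235, 235, 236, 237, 237, 234, 237, 236, 240, 232, 141, 86, 117, 210, 241, 238, 235, 236, 232]
-31 [236, 237, 237, 238, 239, 232, 229, 232, 246, 218, 147, 49, 117, 196, 244, 242, 221, 229, 239]
-34 [237, 216, 227, 235, 231, 210, 205, 224, 245, 235, 125, 79, 122, 227, 243, 213, 179, 229, 23
[... 804 characters left out ...]
scene8 [104, 106, 108, 110, 112, 114, 116, 118, 120, 122, 124, 126, 128, 130, 132, 134, 136, 138, 140]
-22 [168, 159, 151, 145, 150, 149, 135, 104, 78, 113, 173, 129, 147, 156, 142, 146, 151, 154, 145]
-25 [213, 207, 205, 207, 215, 215, 196, 149, 70, 174, 161, 137, 194, 205, 209, 212, 214, 220, 217]
-28 [234, 234, 236, 238, 240, 239, 231, 135, 114, 172, 137, 156, 206, 241, 240, 235, 234, 236, 232]
-31 [236, 237, 238, 239, 242, 239, 200, 100, 122, 151, 150, 122, 214, 241, 240, 240, 220, 228, 239]
-34 [237, 216, 227, 236, 235, 222, 157, 116, 131, 216, 135, 141, 218, 238, 240, 211, 178, 229, 239]
-38 [186, 180, 201, 206, 195, 166, 144, 177, 208, 184, 122, 160, 198, 216, 198, 112, 172, 221, 230]
```

```bash
python3 -m handwheel '[[[-0.007,-0.01,0,0],[-0.013,-0.018,0,0],[-0.0195,-0.0275,0,0],[-0.0195,-0.0275,0,0],[-0.0195,-0.0275,0,0]]]';  python3 go.py .5253 .1612 .123 78.8
cat > strip.py <<'E'
from bench import ctrl
from h import *
c=ctrl.camera("scene");m=np.array([.5650,.0674]);th=np.radians(24.77);X=np.array([np.cos(th),np.sin(th)]);Y=np.array([-X[1],X[0]])
g=cv2.cvtColor(c["color"],cv2.COLOR_RGB2GRAY).astype(np.float32);ys=np.arange(112,138,2);print(ys.tolist())
for x in(-22,-25,-28,-31,-34,-38):
    uv=np.array([pix(c,[*(m+X*x/1e3+Y*y/1e3),.05]) for y in ys],np.float32);print(x,[int(a) for a in cv2.remap(g,uv[:,:1],uv[:,1:],1).ravel()])
E
python3 strip.py
```

```text
time_s: 30.95
eef_pos: [0.526, 0.1597, 0.1248]
eef_rot: [0.001, 0.995, -0.098, 0.002]
wrist_force: [3.2, -6.0, 4.6]
opening: 0.134
grasp_force: 58.8
t 30.95 pos [0.526  0.1597 0.1248] yawY -101.19 tilt 0.27 F [ 3.2 -6.   4.6] T [-0.98 -0.44  0.02] open 11.5 g 58.8 q [ 0.08  0.25  1.77 -0.    1.11  1.85]
ROW [-0.0048 -0.0068  0.009 ] twist 0.0001 mm [-1.  -1.4  1.8]
[112, 114, 116, 118, 120, 122, 124, 126, 128, 130, 132, 134, 136]
-22 [139, 134, 138, 147, 126, 84, 50, 86, 138, 158, 143, 146, 151]
-25 [210, 209, 218, 226, 216, 133, 93, 115, 202, 208, 210, 212, 214]
-28 [238, 235, 239, 240, 221, 168, 84, 144, 214, 242, 240, 235, 234]
-31 [239, 233, 232, 237, 239, 158, 83, 131, 219, 243, 241, 240, 221]
-34 [231, 211, 207, 229, 236, 157, 103, 140, 221, 239, 240, 211, 179]
-38 [190, 169, 164, 228, 205, 157, 117, 161, 199, 216, 198, 112, 172]
```

```bash
python3 -m handwheel '[[[-0.007,-0.01,0,0],[-0.007,-0.01,0,0],[-0.007,-0.01,0,0]]]';  python3 go.py .5253 .1612 .123 78.8; python3 strip.py
```

```text
time_s: 31.38
eef_pos: [0.525, 0.1618, 0.1248]
eef_rot: [0.001, 0.995, -0.098, 0.002]
wrist_force: [2.5, -6.4, 4.8]
opening: 0.135
grasp_force: 58.8
t 31.38 pos [0.525  0.1618 0.1248] yawY -101.2 tilt 0.27 F [ 2.5 -6.4  4.8] T [-1.04 -0.39 -0.01] open 11.5 g 58.8 q [ 0.08  0.25  1.77 -0.    1.11  1.85]
ROW [0.0023 0.0028 0.009 ] twist -0.0 mm [0.5 0.6 1.8]
[112, 114, 116, 118, 120, 122, 124, 126, 128, 130, 132, 134, 136]
-22 [149, 146, 138, 144, 139, 138, 131, 64, 79, 113, 143, 147, 152]
-25 [213, 209, 216, 224, 218, 216, 146, 79, 86, 177, 212, 214, 214]
-28 [237, 234, 237, 237, 240, 231, 140, 83, 130, 242, 245, 238, 235]
-31 [239, 232, 229, 232, 246, 217, 145, 43, 156, 221, 243, 241, 221]
-34 [231, 211, 205, 224, 244, 235, 123, 92, 155, 231, 242, 212, 179]
-38 [190, 168, 164, 225, 228, 185, 116, 113, 178, 217, 199, 112, 173]
```

Pointer is back on the mark, matching the earlier aligned reading. Release and relock.

```bash
python3 -m handwheel '[[[0,0,0,0],[0,0,0,0],[0,0,0,0],[0,0,-0.15,0],[0,0,-0.3,0],[0,0,-0.375,0],[0,0,-0.375,0]]]' 45; python3 go.py .468 .2252 .2 78.8;  python3 -m handwheel '[[[-0.17,-0.13,0,0],[-0.333,-0.266,0,0],[-0.333,-0.266,0,0],[-0.333,-0.266,0.2,0],[-0.333,-0.266,0.4,0],[-0.333,-0.266,0.48,0],[-0.333,-0.266,0.48,0],[-0.333,-0.266,0.48,0]]]'; python3 go.py .468 .2252 .104 78.8;python3 strip.py
```

```text
time_s: 32.3
eef_pos: [0.5237, 0.1637, 0.1993]
eef_rot: [-0.0, 0.995, -0.097, 0.001]
wrist_force: [0.0, 0.6, -0.4]
opening: 0.527
grasp_force: 0.0
t 32.3 pos [0.5237 0.1637 0.1993] yawY -101.17 tilt 0.12 F [ 0.   0.6 -0.4] T [-0.02  0.   -0.05] open 45.0 g 0.0 q [ 0.09  0.16  1.71 -0.    1.26  1.85]
ROW [-0.3326 -0.2476 -0.0039] twist 0.0003 mm [-66.5 -49.5  -0.8]
time_s: 33.3
eef_pos: [0.4693, 0.2287, 0.1037]
eef_rot: [-0.0, 0.995, -0.098, 0.001]
wrist_force: [1.1, -0.1, 0.5]
opening: 0.527
grasp_force: 0.0
t 33.3 pos [0.4693 0.2287 0.1037] yawY -101.2 tilt 0.12 F [ 1.1 -0.1  0.5] T [-0.    0.06 -0.02] open 45.0 g 0.0 q [ 0.23  0.23  1.85 -0.    1.06  1.99]
ROW [-0.0029  0.0186 -0.0013] twist 0.0 mm [-0.6  3.7 -0.3]
[112, 114, 116, 118, 120, 122, 124, 126, 128, 130, 132, 134, 136]
-22 [149, 146, 137, 144, 138, 137, 131, 64, 78, 113, 143, 147, 152]
-25 [213, 208, 215, 223, 218, 216, 146, 80, 85, 177, 211, 214, 214]
-28 [237, 233, 236, 236, 240, 231, 141, 83, 129, 240, 244, 237, 234]
-31 [238, 232, 229, 231, 245, 217, 145, 43, 156, 221, 243, 241, 220]
-34 [231, 210, 204, 223, 244, 234, 123, 92, 155, 231, 241, 212, 178]
-38 [189, 167, 163, 223, 227, 184, 116, 112, 178, 217, 199, 112, 172]
```

```bash
python3 -m handwheel '[[[-0.003,0.018,0,0],[-0.003,0.018,0,0]]]'; python3 -m handwheel '[[[0,0,0,0],[0,0,0,0],[0,0,0,0],[0,0,0,0]]]' 18;python3 go.py .4597 .1688 .104 78.8;  python3 -m handwheel '[[[-0.013,0.024,0,0],[-0.024,0.056,0,0],[-0.032,0.089,0,0],[-0.034,0.122,0,0],[-0.033,0.156,0,0],[-0.027,0.19,0,0],[-0.017,0.222,0,0],[-0.003,0.252,0,0],[0.012,0.276,0,0],[0.012,0.276,0,0]]]'; python3 go.py .4597 .1688 .104 78.8; python3 strip.py
```

```text
time_s: 33.6
eef_pos: [0.4671, 0.2252, 0.1032]
eef_rot: [-0.0, 0.995, -0.097, 0.001]
wrist_force: [0.0, -0.3, 0.0]
opening: 0.528
grasp_force: 0.0
time_s: 34.1
eef_pos: [0.4668, 0.2252, 0.1025]
eef_rot: [0.0, 0.995, -0.097, -0.0]
wrist_force: [0.1, -0.5, 1.1]
opening: 0.212
grasp_force: 0.6
t 34.1 pos [0.4668 0.2252 0.1025] yawY -101.18 tilt 0.01 F [ 0.1 -0.5  1.1] T [-0.22  0.03  0.02] open 18.1 g 0.6 q [ 0.22  0.23  1.86 -0.    1.06  1.99]
ROW [ 0.0198  0.2835 -0.0074] twist 0.0002 mm [ 4.  56.7 -1.5]
time_s: 35.35
eef_pos: [0.459, 0.1699, 0.1026]
eef_rot: [0.0, 0.995, -0.098, 0.0]
wrist_force: [0.1, 0.0, 0.0]
opening: 0.213
grasp_force: 0.0
t 35.35 pos [0.459  0.1699 0.1026] yawY -101.21 tilt 0.06 F [0.1 0.  0. ] T [-0.02 -0.02 -0.01] open 18.2 g 0.0 q [ 0.11  0.17  1.93 -0.    1.04  1.88]
ROW [ 0.0046  0.0049 -0.0071] twist -0.0002 mm [ 0.9  1.  -1.4]
[112, 114, 116, 118, 120, 122, 124, 126, 128, 130, 132, 134, 136]
-22 [149, 145, 137, 144, 139, 137, 130, 63, 78, 113, 143, 147, 151]
-25 [213, 208, 215, 223, 217, 215, 145, 79, 86, 177, 211, 214, 214]
-28 [237, 234, 236, 236, 239, 231, 140, 83, 129, 240, 244, 237, 234]
-31 [239, 232, 228, 231, 245, 217, 145, 44, 156, 221, 243, 240, 220]
-34 [231, 211, 204, 223, 244, 234, 123, 91, 154, 231, 241, 211, 178]
-38 [190, 167, 162, 224, 227, 184, 115, 112, 178, 217, 198, 112, 172]
```

```bash
python3 -m handwheel '[[[0.003,0.005,0,0],[0.003,0.005,0,0]]]'; python3 strip.py|sed -n 2,3p; python3 -m handwheel '[[[0,0,0,0],[0,0,0,0],[0,0,-0.2,0],[0,0,-0.45,0],[0,0,-0.6,0],[-0.1,0.1,-0.8,0],[-0.2,0.3,-0.8,0],[-0.2,0.5,-0.8,0],[-0.2,0.7,-0.8,0],[-0.2,0.9,-0.8,0]]]' 45; python3 -m handwheel '[[[0,0.25,-0.1,0],[0,0.5,-0.1,0],[0,0.5,-0.1,0],[0,0.5,-0.1,0]]]'; python3 strip.py
python3 - <<'E'
from bench import ctrl
from h import *
m=np.array([.5650,.0674]);th=np.radians(24.77);X=np.array([np.cos(th),np.sin(th)]);Y=np.array([-X[1],X[0]])
c=ctrl.camera("top");P=cloud(c);Lx=(P[...,:2]-m)@X*1e3;Ly=(P[...,:2]-m)@Y*1e3
for n,lo,hi,x0,x1,y0,y1 in(("post",.13,.15,-15,15,80,150),("knob",.112,.13,-75,-20,90,200),("platter",.076,.086,-70,70,-70,45)):
    k=(P[...,2]>lo)&(P[...,2]<hi)&(Lx>x0)&(Lx<x1)&(Ly>y0)&(Ly<y1);print(n,k.sum(),Lx[k].mean().round(1),Ly[k].mean().round(1),np.median(P[k][:,2]))
cv2.imwrite("pics/end.png",cv2.resize(c["color"][100:260,165:350,::-1],None,fx=3.7,fy=3.7,interpolation=2))
E
```

```text
time_s: 35.65
eef_pos: [0.459, 0.1696, 0.1026]
eef_rot: [0.0, 0.995, -0.097, 0.0]
wrist_force: [0.4, 0.0, -0.5]
opening: 0.208
grasp_force: 0.2
-22 [149, 145, 137, 143, 138, 137, 130, 63, 78, 113, 143, 146, 151]
-25 [212, 208, 215, 222, 216, 215, 145, 79, 85, 177, 211, 213, 214]
time_s: 36.95
eef_pos: [0.3842, -0.0003, 0.2627]
eef_rot: [0.0, 0.995, -0.097, 0.0]
wrist_force: [0.5, 0.2, -0.3]
opening: 0.526
grasp_force: 0.0
time_s: 37.45
eef_pos: [0.3651, -0.097, 0.2823]
eef_rot: [-0.0, 0.995, -0.098, -0.0]
wrist_force: [0.5, 0.3, -0.3]
opening: 0.526
grasp_force: 0.0
[112, 114, 116, 118, 120, 122, 124, 126, 128, 130, 132, 134, 136]
-22 [152, 149, 140, 147, 141, 140, 133, 65, 80, 116, 146, 150, 155]
-25 [216, 213, 219, 228, 221, 219, 149, 82, 88, 181, 215, 217, 218]
-28 [239, 237, 240, 239, 242, 235, 144, 85, 132, 245, 247, 240, 238]
-31 [241, 236, 233, 234, 248, 221, 148, 44, 160, 225, 246, 244, 224]
-34 [235, 215, 209, 227, 247, 237, 125, 93, 158, 234, 245, 215, 182]
-38 [194, 171, 166, 228, 232, 188, 118, 114, 181, 221, 202, 115, 175]
post 53 0.4 104.3 0.1402432601804836
knob 45 -51.5 136.5 0.11912136393704076
platter 2265 -1.1 -10.6 0.0807379947104423
```

View pics/end.png

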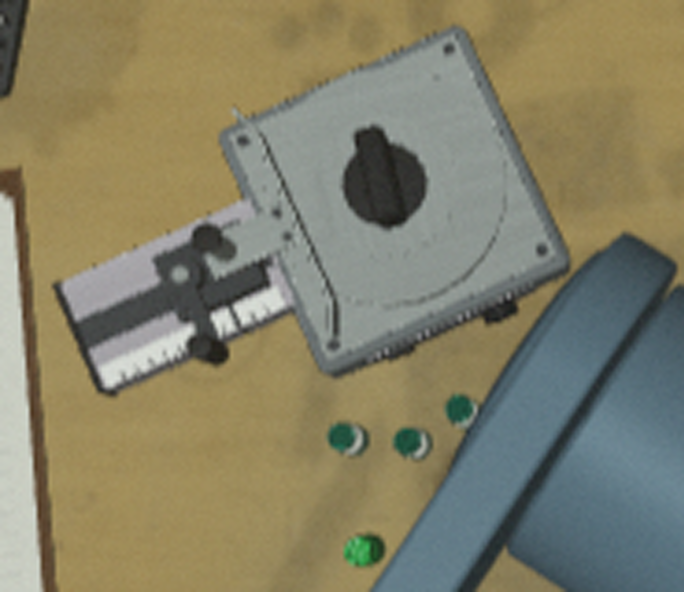

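The pointer is on the long mark, the lever is locked (knob (208,348)), the platter is home, and the vials are upright at (346,437), (410,442) and (460,410). The arm is clear, so I'm handing in.

```bash
python3 -c "
from bench import ctrl
print(ctrl.hand_in())"
```

```text
the job is handed in; nothing more can be done
None
```

I handed the job in at about 37.5 s with the platter home on the pegs, the guide within about 1 mm of the long mark, the lever locked and the vials upright; my first locking push slid the guide about 6 mm too far, so I reopened the lever, reset the guide and relocked. The hand-in returned no verdict.

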